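# Interlock a cover channel over two open channels

### The arm

A 6-joint arm with a two-finger parallel gripper is mounted at the origin on a cart in front of the work surface, level with it; the furniture and walls round the work are solid. World frame = base frame: x ahead of the robot, y to its left, z up, the work surface at z = 0. Lengths are in m, angles in rad, forces in N, time in s.
With the tool pointing down it reaches from about 0.4 to 0.825 m from the base axis. Payload 7 kg.
Tool frame: the origin (TCP) lies at the very end of the fingers, on their centre line; the grasp point (between the pads) lies 19 mm behind it; z points along the fingers, y is the line along which they close (so a half turn about z gives the same grasp; the last joint's range is limited). The gripper opens to 88 mm and grips with 3 to 60 N. Pads are 19 mm wide; open, the fingers measure 130 mm over their backs; the gripper's body (78 mm by 193 mm) begins 47 mm behind the grasp point.
Start: joints at [-0.969, 0.359, 0.012, 0, -1.224, -0.288], TCP at [0.208, -0.642, 0.188] pointing down, gripper open.
Joint ranges: [-3.07, 3.07], [-1.43, 2.12], [-1.02, 1.25], [-3.03, 1.67], [-3.05, -0], [-3.03, 3.03]. Speed limits (rad/s): [2.39, 2.39, 3.01, 3.14, 3.14, 3.14].

### API

Orientations are given as [roll, pitch, yaw] about the fixed x, y, z axes, in that order (R = Rz(yaw) Ry(pitch) Rx(roll)).
In Python, from station import arm gives the robot as it stands. The module is installed in compiled form; this text tells all that it offers.
- The arm moves only by the shell command python3 -m crank 'ROWS' [FORCE]. ROWS is JSON, a list of rows, each an object of numbers: "dx", "dy", "dz": the shift along the world's x, y, z in m; "twist": the turn about the world's z in degrees; "grip": the opening, from -1 (shut) to 1 (fully open). A call has exactly 5 rows; each row is the pose to reach, as a shift and turn from the pose commanded when the call began; what a row does not reach only later rows make up. A row lasts 1/12 s, in which the tool goes at most 41.7 mm and 7.16 degrees, less where a joint would pass 70% of its speed; a pose out of reach is approached as far as the arm can. A call with a gripper value outside its range is refused whole. The fingers move at their own pace and stop on an object; FORCE is the grip in N (left out, the last holds). Time passes only in rows, so rows that repeat a pose let the fingers close, or fill a call up. It gives the time, the measured TCP pose, the force, the opening and the grip force at its end, in the units of the state.
- arm.get_state(): the state, without advancing time (a new reading comes with each control period).
- arm.grab_frame(name): name is "scene" or "top"; returns the picture (384x512x3 uint8, red, green, blue); there is no depth.
- arm.get_calibration(name): a dict with "fx", "fy", "cx", "cy" (pixels), "k1" (the pictures are not rectified: a ray, as slopes to the right and down, at radius r is drawn at 1 + k1 r^2 times it, then the intrinsics apply), "cam_to_world" (4x4, takes a point from camera to world coordinates). Camera axes: x right, y down, z forward; pixel columns grow to the right and rows downward; lengths in m; the calibration is good to about 2 mm. A picture is of the moment at which its call begins. get_calibration takes no time and is no camera call.
- arm.job_done(): hands the job in; it is judged then, once.
The state is a dict: "t": time; "q": joint angles; "qd": joint speeds; "joint_efforts": joint torques, N m; "eef_pos": TCP position; "ee_rot": TCP orientation; "force": force on the tool from outside, world axes, zero at the start; "moment": the same for the moment, N m; "width": finger opening in m; "gripper_force": force on a finger pad.
Only numpy, scipy, OpenCV 4.12 (cv2) and the standard library are available. Lean on these libraries where they do the work, as an engineer would, in place of code of your own. Each camera call takes 0.05 s, during which the arm holds its last target. There are 200 camera calls.

### The job

Pick up the full-length aluminium channel that lies with its open side down and set it, still open side down, over the two channels in the blue cradle, so that it bridges the seam between them and each of its flanges stands on the floor of one of the troughs. It should run along them with its ends about level with theirs; lower it all the way in before you let go, and leave the upturned channel and the short channel where they lie.

Things in the scene. Friction and masses are not known exactly. Their poses are not given: they have to be found in the camera images.
- cover_channel: The one to move: loose aluminium U-section, 120 long, 50 wide, 50 high, walls 3 mm, 0.1-0.2 kg, lying open side down, slotted web on top. Origin: centre of its underside, level with the flanges' lower edges; x along its length, y across (flanges at 22 to 25 mm either side), z up. Either end may point either way. Grip across its width near mid-length, on the upper 25 mm, to stay above the cradle.
- cradle_seat (a point): Where the cover channel's origin belongs in the fixed blue cradle (136 x 124 mm): mid-seam between its two clamped open-up aluminium channels (each 120 long, 50 wide, walls 3 mm), at the height of their trough floors, 11 mm above the worktop. x along them, y across, z up. Rims 19 mm above this point; each trough spans 5 to 49 mm from the seam.
- upturned_channel: Bystander: loose aluminium U-section of the same size as the cover channel (120 x 50 x 50 mm) but lying with its open side up. Origin: centre of its underside; x along its length, z up. To be left alone.
- short_channel: Bystander: loose short aluminium U-section, 70 mm long, 50 mm wide, 50 mm high, lying with its open side down. Origin: centre of its underside; x along its length, z up. To be left alone.

How it is judged:
On the way:
1. the cover channel is lowered into the troughs while still held (flange edges less than 12 mm above the trough floors) (z of cover_channel in the frame of cradle_seat below 0.012 m and horizontal distance between cover_channel and cradle_seat below 0.03 m and contact force between the fingers and cover_channel above 0.5 N), for 0.05 s.
At the end, for the whole second after the job is handed in: The cover channel rests at rest, open side down (tilted less than 0.1 rad), with one flange in each trough of the cradle: flange edges less than 5 mm above the trough floors, its middle within 20 mm along and 18 mm across of the middle of the seam, its length within 0.22 rad (12 degrees) of theirs (x of cover_channel in the frame of cradle_seat between -0.02 and 0.02 m and y of cover_channel in the frame of cradle_seat between -0.018 and 0.018 m and z of cover_channel in the frame of cradle_seat below 0.005 m and angle between cover_channel's own z axis and vertical below 0.1 rad and angle between the x axis of cover_channel and the x axis of cradle_seat, either way round below 0.22 rad and linear speed of cover_channel below 0.02 m/s); the robot touches nothing.
It fails at once if the upturned channel or the short channel is moved by more than 30 mm (distance of any of upturned_channel, short_channel from where it was at the start of the episode above 0.03 m).
It also fails if it takes over 38 s, if anything falls off the work surface, if the arm or the gripper's body presses on something with over 40 N, if the wrist force passes 120 N, or if a joint passes its speed limit or range.

## Working session

There is one attempt and no reset: what is moved stays moved. The work goes in short steps, Python scripts to look and compute and a shell command to move; the robot and the scene stay as the last step left them, time stands still between calls to the robot, and variables do not carry over. Pictures are saved under pics/ and viewed, at most 10 in all, crops included, and the job is handed in when it is done.

```bash
mkdir -p pics
cat > h.py <<'E'
import numpy as np, cv2
from station import arm
def rays(name,px):
    c=arm.get_calibration(name); T=np.array(c["cam_to_world"])
    K=np.array([[c["fx"],0,c["cx"]],[0,c["fy"],c["cy"]],[0,0,1.]])
    u=cv2.undistortPoints(np.array(px,float).reshape(-1,1,2),K,np.array([c["k1"],0,0,0.])).reshape(-1,2)
    return T[:3,3],np.c_[u,np.ones(len(u))]@T[:3,:3].T
def onplane(name,px,z):
    o,d=rays(name,px); return o+d*((z-o[2])/d[:,2])[:,None]
def snap(name,f): 
    im=arm.grab_frame(name); cv2.imwrite(f"pics/{f}.png",cv2.cvtColor(im,cv2.COLOR_RGB2BGR)); return im
E
python3 - <<'E'
from h import *
np.set_printoptions(precision=3,suppress=True)
for n in("scene","top"):
    snap(n,n+"0"); c=arm.get_calibration(n); print(n,c)
s=arm.get_state(); print(s["t"],s["eef_pos"],s["ee_rot"],s["width"])
E
```

```text
scene {'fx': 385.4965296825693, 'fy': 385.4965296825693, 'cx': 255.69157037771126, 'cy': 186.82940040552413, 'k1': -0.07807463536306096, 'cam_to_world': array([[ 0.537, -0.483,  0.692, -0.048],
       [-0.844, -0.307,  0.44 , -0.494],
       [-0.   , -0.82 , -0.572,  0.547],
       [ 0.   ,  0.   ,  0.   ,  1.   ]])}
top {'fx': 396.5019810968709, 'fy': 396.5019810968709, 'cx': 260.24008538288746, 'cy': 192.724229610526, 'k1': -0.07716180744299996, 'cam_to_world': array([[-0.015, -0.982,  0.19 ,  0.39 ],
       [-1.   ,  0.015, -0.003, -0.113],
       [ 0.   , -0.19 , -0.982,  0.883],
       [ 0.   ,  0.   ,  0.   ,  1.   ]])}
0.1 [ 0.208 -0.642  0.188] [ 3.14  -0.    -2.828] 0.08784398608131043
```

View pics/top0.png

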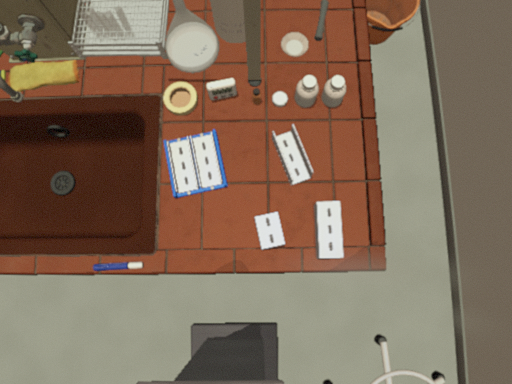

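View pics/scene0.png

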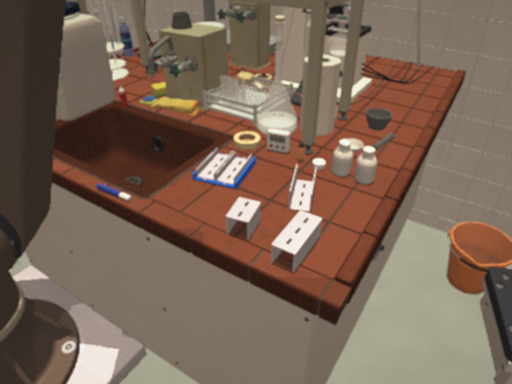

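Top view: the cover channel is at about (330,230), the short one at (270,230), the upturned one at (293,155), and the blue cradle at (195,163). The scene view agrees: cover at (297,240), cradle at (225,168).

Run:
```python
from h import *
np.set_printoptions(precision=4,suppress=True)
im=cv2.imread("pics/top0.png"); hsv=cv2.cvtColor(im,cv2.COLOR_BGR2HSV)
def comp(mask,pt,z,lab):
    cs,_=cv2.findContours(mask,cv2.RETR_EXTERNAL,cv2.CHAIN_APPROX_NONE)
    for c in cs:
        if cv2.pointPolygonTest(c,pt,True)>-6 and cv2.contourArea(c)>150:
            r=cv2.minAreaRect(c); print(lab,r)
            for zz in z:
                P=onplane("top",c.reshape(-1,2),zz)[:,:2]
                (a,s,t)=cv2.minAreaRect((P*1000).astype(np.float32)); print("  z",zz,np.array(a),np.array(s),t)
white=((hsv[...,1]<60)&(hsv[...,2]>130)).astype(np.uint8)*255
blue=((hsv[...,0]>100)&(hsv[...,0]<130)&(hsv[...,1]>100)).astype(np.uint8)*255
comp(white,(335,240),[.05],"cover"); comp(white,(262,230),[.05],"short")
comp(blue|white,(195,163),[0.0,.015,.03],"cradle"); comp(white,(183,170),[.03],"A"); comp(white,(208,155),[.03],"B")
a=cv2.resize(im[120:205,155:240],None,fx=6,fy=6,interpolation=cv2.INTER_CUBIC)
b=cv2.resize(im[185:270,305:350],None,fx=6,fy=6,interpolation=cv2.INTER_CUBIC)
cv2.imwrite("pics/c0.png",np.hstack([a,b]))
```

```text
cover ((329.3960266113281, 229.44027709960938), (58.403682708740234, 24.81159019470215), 86.18592071533203)
  z 0.05 [ 471.7544 -260.7562] [123.1369  52.3367] 0.8781720399856567
short ((269.3823547363281, 229.9705810546875), (34.60041046142578, 25.055469512939453), 77.47119140625)
  z 0.05 [ 471.8581 -133.8704] [73.007  52.8372] 11.310111045837402
cradle ((194.471435546875, 163.7099151611328), (58.64826965332031, 54.58908462524414), 78.46537780761719)
  z 0.0 [633.5479  34.4517] [140.8968 124.4215] 11.545921325683594
  z 0.015 [629.4174  31.9412] [138.5044 122.3088] 11.54593276977539
  z 0.03 [625.2869  29.4308] [136.112  120.1961] 11.545921325683594
A ((194.01190185546875, 163.72482299804688), (57.71411895751953, 48.13962936401367), 78.43986511230469)
  z 0.03 [625.0095  30.6927] [134.2206 106.5159] 11.589859962463379
B ((194.01190185546875, 163.72482299804688), (57.71411895751953, 48.13962936401367), 78.43986511230469)
  z 0.03 [625.0095  30.6927] [134.2206 106.5159] 11.589859962463379
```

View pics/c0.png

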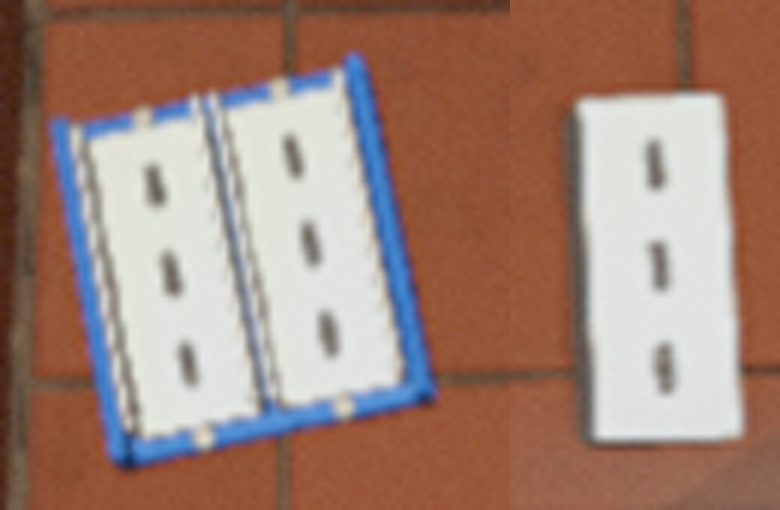

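The crop shows the cradle's slots at (155,187), (172,273), (189,363) on the left and (292,157), (311,243), (330,333) on the right. The cover's slots are at (656,165), (658,266) and (665,370). I'll use these as a cross-check and locate them by darkness centroid.

Run:
```python
from h import *
np.set_printoptions(precision=4,suppress=True)
g=cv2.cvtColor(cv2.imread("pics/top0.png"),cv2.COLOR_BGR2GRAY).astype(float)
def ref(p):
    x,y=np.round(p).astype(int); w=g[y-5:y+6,x-2:x+3]; w=np.clip(w.max()-40-w,0,None)
    Y,X=np.mgrid[y-5:y+6,x-2:x+3]; return (X*w).sum()/w.sum(),(Y*w).sum()/w.sum()
C=np.array([(155,187),(172,273),(189,363),(292,157),(311,243),(330,333)])/6-.4+[155,120]
V=(np.array([(656,165),(658,266),(665,370)])-[510,0])/6-.4+[305,185]
for n,p,z in(("cradle",C,.0095),("cover",V,.0485)):
    P=onplane("top",[ref(q) for q in p],z)[:,:2]; print(n,P,P.mean(0))
    for k in range(0,len(P),3):
        d=P[k]-P[k+2]; print(np.degrees(np.arctan2(d[1],d[0])))
for n,p in(("cover",(329.4,229.44)),): print(onplane("top",[p],.05))
s=arm.get_state(); print(s["eef_pos"],np.degrees(s["ee_rot"]))
```

```text
cradle [[ 0.6608  0.0663]
 [ 0.6255  0.0592]
 [ 0.591   0.052 ]
 [ 0.6718  0.0134]
 [ 0.637   0.0063]
 [ 0.6017 -0.001 ]] [0.6313 0.0327]
11.593205940109154
11.576402939790125
cover [[ 0.5071 -0.2611]
 [ 0.4721 -0.2611]
 [ 0.436  -0.2611]] [ 0.4717 -0.2611]
0.06981214241004559
[[ 0.4705 -0.2605  0.05  ]]
[ 0.2082 -0.6416  0.1875] [ 179.9156   -0.007  -162.0293]
```

```bash
python3 -m crank '[{"dx":0.02,"dy":0.03,"dz":0,"twist":-3.5,"grip":0.8},{"dx":0.04,"dy":0.06,"dz":0,"twist":-7,"grip":0.8},{"dx":0.06,"dy":0.09,"dz":0,"twist":-10.5,"grip":0.8},{"dx":0.08,"dy":0.12,"dz":0,"twist":-14,"grip":0.8},{"dx":0.1,"dy":0.145,"dz":0,"twist":-17.5,"grip":0.8}]' 20
python3 -m crank '[{"dx":0.022,"dy":0.032,"dz":0,"twist":0,"grip":0.8},{"dx":0.044,"dy":0.064,"dz":0,"twist":0,"grip":0.8},{"dx":0.066,"dy":0.096,"dz":0,"twist":0,"grip":0.8},{"dx":0.088,"dy":0.128,"dz":0,"twist":0,"grip":0.8},{"dx":0.11,"dy":0.16,"dz":0,"twist":0,"grip":0.8}]'
```

```text
t: 0.52
eef_pos: [0.3086, -0.4949, 0.1881]
ee_rot: [3.141, -0.0, -3.137]
force: [0.6, 0.2, -0.6]
width: 0.0789
gripper_force: 0.0
t: 0.93
eef_pos: [0.4188, -0.3352, 0.1883]
ee_rot: [3.141, -0.0, -3.133]
force: [1.2, -0.9, 0.1]
width: 0.0788
gripper_force: 0.0
```

```bash
python3 -m crank '[{"dx":0.02,"dy":0.028,"dz":0,"twist":0,"grip":0.8},{"dx":0.04,"dy":0.056,"dz":-0.01,"twist":0,"grip":0.8},{"dx":0.053,"dy":0.074,"dz":-0.035,"twist":0,"grip":0.8},{"dx":0.053,"dy":0.074,"dz":-0.07,"twist":0,"grip":0.8},{"dx":0.053,"dy":0.074,"dz":-0.1,"twist":0,"grip":0.8}]'
python3 -m crank '[{"dx":0,"dy":0,"dz":0,"twist":0,"grip":0.8},{"dx":0,"dy":0,"dz":0,"twist":0,"grip":0.8},{"dx":0,"dy":0,"dz":-0.01,"twist":0,"grip":0.8},{"dx":0,"dy":0,"dz":-0.02,"twist":0,"grip":0.8},{"dx":0,"dy":0,"dz":-0.025,"twist":0,"grip":0.8}]'
python3 - <<'E'
from h import *
im=snap("scene","s1"); t=snap("top","t1")
a=cv2.resize(im[120:290,180:380],(600,510)); cv2.imwrite("pics/s1c.png",cv2.cvtColor(a,cv2.COLOR_RGB2BGR))
E
```

```text
t: 1.35
eef_pos: [0.4721, -0.2614, 0.0871]
ee_rot: [3.141, 0.001, -3.131]
force: [-0.5, -1.0, -0.8]
width: 0.079
gripper_force: 0.0
t: 1.77
eef_pos: [0.4715, -0.2633, 0.0634]
ee_rot: [-3.142, 0.001, -3.134]
force: [-0.8, 0.2, 0.5]
width: 0.0788
gripper_force: 0.0
```

View pics/s1c.png

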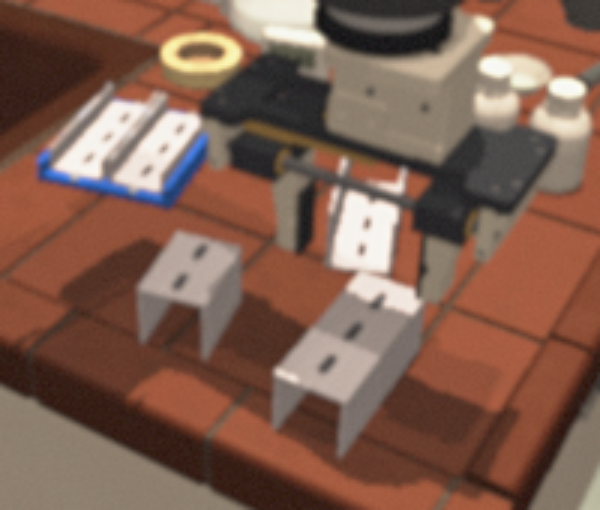

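In the crop the fingertips are at about (292,245) and (435,295), and the cover's mid-slot is at (352,330). The fingers look too far along the cover, so I'll check with both cameras before I descend.

Run:
```python
from h import *
np.set_printoptions(precision=4,suppress=True)
f=lambda p:(np.array(p)/3+[180,120]-.3)
print("slots z.0485",onplane("scene",[f((378,300)),f((352,330)),f((327,363))],.0485))
print("web near corners z.05",onplane("scene",[f((275,374)),f((343,403)),f((421,314)),f((358,275))],.05))
print("flange feet z0",onplane("scene",[f((275,425)),f((342,455))],0))
print("tips z.063",onplane("scene",[f((292,247)),f((430,298))],.0634))
print("cradle slots",onplane("scene",[f((107,142)),f((152,158))],.0095))
s=arm.get_state(); print(s["eef_pos"],s["q"])
def proj(n,X):
    c=arm.get_calibration(n);T=np.linalg.inv(np.array(c["cam_to_world"]));K=np.array([[c["fx"],0,c["cx"]],[0,c["fy"],c["cy"]],[0,0,1.]])
    return cv2.projectPoints(np.array([X],float),cv2.Rodrigues(T[:3,:3])[0],T[:3,3],K,np.array([c["k1"],0,0,0.]))[0].ravel()
for n in("scene","top"): print(n,"tcp",proj(n,s["eef_pos"]), "cover mid",proj(n,[.472,-.261,.05]))
t=cv2.imread("pics/t1.png")
cv2.imwrite("pics/t1c.png",cv2.resize(t[120:280,150:390],(720,480)))
```

```text
slots z.0485 [[ 0.51   -0.2586  0.0485]
 [ 0.4736 -0.2579  0.0485]
 [ 0.4373 -0.2591  0.0485]]
web near corners z.05 [[ 0.4099 -0.2373  0.05  ]
 [ 0.41   -0.2848  0.05  ]
 [ 0.5105 -0.2898  0.05  ]
 [ 0.5251 -0.2356  0.05  ]]
flange feet z0 [[ 0.4149 -0.2358  0.    ]
 [ 0.415  -0.2847  0.    ]]
tips z.063 [[ 0.5128 -0.1898  0.0634]
 [ 0.5133 -0.2936  0.0634]]
cradle slots [[0.6206 0.0569 0.0095]
 [0.6207 0.0084 0.0095]]
[ 0.4708 -0.2632  0.063 ] [-0.1463  0.256  -0.4521 -0.0002 -0.8634 -1.4167]
scene tcp [299.3099 225.7512] cover mid [298.1377 230.1339]
top tcp [331.7338 228.6495] cover mid [329.5858 228.7457]
```

View pics/t1c.png

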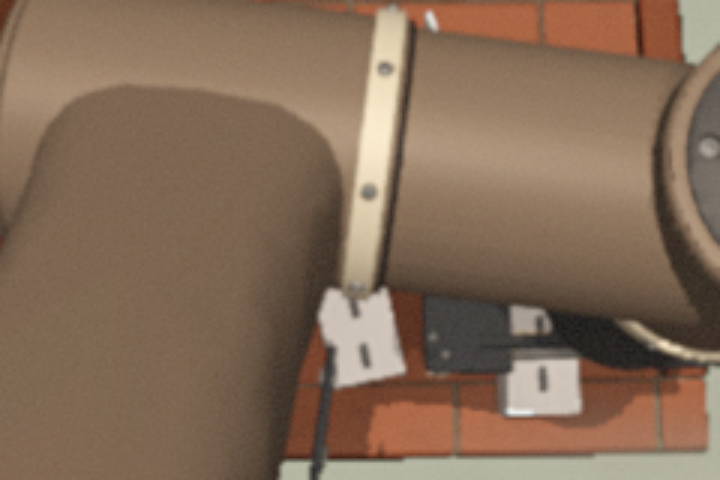

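Run:
```python
from h import *
np.set_printoptions(precision=4,suppress=True)
for z in(.06,.08,.1,.12): print("tips",z,onplane("scene",np.array([(292,247),(430,298)])/3+[179.7,119.7],z)[:,:2].ravel())
for z in(.11,.13,.15,.17,.19): print("body corner top",z,onplane("top",np.array([(425,372)])/3+[149.7,119.7],z).ravel())
im=cv2.imread("pics/s1.png"); cv2.imwrite("pics/s1d.png",cv2.resize(im[130:250,230:350],(720,720),interpolation=cv2.INTER_CUBIC)[:600])
```

```text
tips 0.06 [ 0.5168 -0.1877  0.5172 -0.2922]
tips 0.08 [ 0.4936 -0.2003  0.494  -0.3005]
tips 0.1 [ 0.4703 -0.2129  0.4707 -0.3088]
tips 0.12 [ 0.4471 -0.2255  0.4475 -0.3171]
body corner top 0.11 [ 0.4383 -0.1746  0.11  ]
body corner top 0.13 [ 0.437 -0.173  0.13 ]
body corner top 0.15 [ 0.4358 -0.1714  0.15  ]
body corner top 0.17 [ 0.4345 -0.1698  0.17  ]
body corner top 0.19 [ 0.4333 -0.1683  0.19  ]
```

View pics/s1d.png

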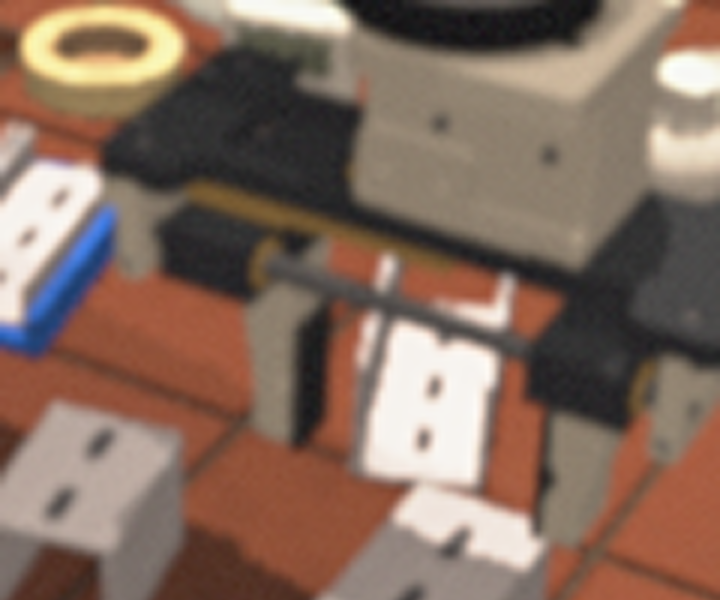

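From the finger pixels, (276,203) and (325,220) in the scene image, the tips are over the cover's middle in xy. They look about 30 mm higher than the reported z, though. Going to reported z 0.033 is safe either way, so I'll descend there and look again.

```bash
python3 -m crank '[{"dx":0,"dy":0.001,"dz":-0.008,"twist":0,"grip":0.8},{"dx":0,"dy":0.001,"dz":-0.016,"twist":0,"grip":0.8},{"dx":0,"dy":0.001,"dz":-0.024,"twist":0,"grip":0.8},{"dx":0,"dy":0.001,"dz":-0.03,"twist":0,"grip":0.8},{"dx":0,"dy":0.001,"dz":-0.03,"twist":0,"grip":0.8}]'
python3 - <<'E'
from h import *
im=snap("scene","s2"); cv2.imwrite("pics/s2d.png",cv2.cvtColor(cv2.resize(im[150:270,230:350],(600,600),interpolation=cv2.INTER_CUBIC),cv2.COLOR_RGB2BGR))
E
```

```text
t: 2.28
eef_pos: [0.4702, -0.2617, 0.0317]
ee_rot: [3.141, -0.003, -3.134]
force: [-0.8, -0.3, -0.2]
width: 0.0792
gripper_force: 0.0
```

View pics/s2d.png

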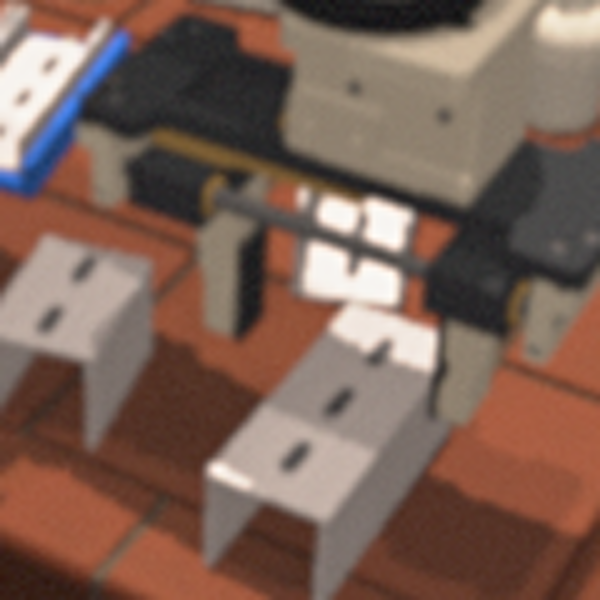

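The tips are now at about (277,217) and (322,234) in scene pixels, and still look high. I'll triangulate the gripper plate's front-left corner, which both views at t=1.77 show.

Run:
```python
from h import *
np.set_printoptions(precision=4,suppress=True)
def tri(ps,pt):
    o1,d1=rays("scene",[ps]);o2,d2=rays("top",[pt]);d1=d1[0];d2=d2[0]
    a=np.linalg.lstsq(np.c_[d1,-d2],o2-o1,rcond=None)[0]
    p,q=o1+a[0]*d1,o2+a[1]*d2; return (p+q)/2,np.linalg.norm(p-q)
for v in(145,165,180): print(tri((110/6+229.6,v/6+129.6),(425/3+149.7,372/3+119.7)))
def proj(n,X):
    c=arm.get_calibration(n);T=np.linalg.inv(np.array(c["cam_to_world"]));K=np.array([[c["fx"],0,c["cx"]],[0,c["fy"],c["cy"]],[0,0,1.]])
    return cv2.projectPoints(np.array(X,float),cv2.Rodrigues(T[:3,:3])[0],T[:3,3],K,np.array([c["k1"],0,0,0.]))[0].reshape(-1,2)
P=[[.47,-.2117,.0317],[.47,-.3117,.0317],[.47,-.2117,.062],[.47,-.3117,.062],[.51,-.195,.0317],[.51,-.295,.0317]]
print((proj("scene",P)-[230,150])*5)
```

```text
(array([ 0.4336, -0.1687,  0.2103]), np.float64(0.005212048862896918))
(array([ 0.4338, -0.169 ,  0.2036]), np.float64(0.004463398837431868))
(array([ 0.434 , -0.1691,  0.1986]), np.float64(0.0038962909477934997))
[[226.8481 394.3494]
 [453.1342 486.5419]
 [229.1102 336.3196]
 [461.1585 427.4532]
 [240.1089 327.4425]
 [456.9997 411.9067]]
```

XY agrees with the report. The gripper is visibly about 30 mm above its reported z (tip pixels match z≈0.062, not 0.032). I'll lower to reported 0.006, which is safe on either reading, and verify.

```bash
python3 -m crank '[{"dx":0.001,"dy":0.001,"dz":-0.007,"twist":0,"grip":0.8},{"dx":0.001,"dy":0.001,"dz":-0.014,"twist":0,"grip":0.8},{"dx":0.001,"dy":0.001,"dz":-0.021,"twist":0,"grip":0.8},{"dx":0.001,"dy":0.001,"dz":-0.027,"twist":0,"grip":0.8},{"dx":0.001,"dy":0.001,"dz":-0.027,"twist":0,"grip":0.8}]'
python3 - <<'E'
from h import *
im=snap("scene","s3"); cv2.imwrite("pics/s3d.png",cv2.cvtColor(cv2.resize(im[150:270,230:350],(600,600),interpolation=cv2.INTER_CUBIC),cv2.COLOR_RGB2BGR))
E
```

```text
t: 2.75
eef_pos: [0.4712, -0.2607, 0.0048]
ee_rot: [3.141, -0.002, -3.133]
force: [-1.5, -0.3, -0.2]
width: 0.0786
gripper_force: 0.0
```

View pics/s3d.png

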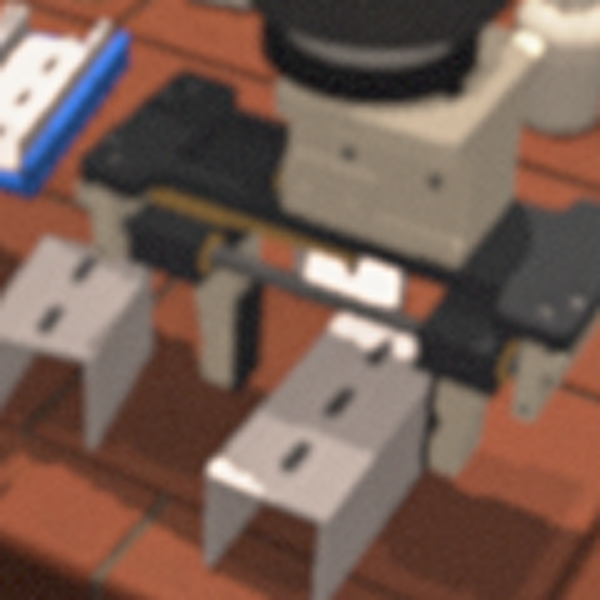

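The tips are now at about (230,388) and (455,475) in the crop, straddling the cover's middle at true z≈0.036. That confirms an offset of about +31 mm. I'll go down 9 mm more and close.

```bash
python3 -m crank '[{"dx":0.001,"dy":0,"dz":-0.003,"twist":0,"grip":0.8},{"dx":0.001,"dy":0,"dz":-0.006,"twist":0,"grip":0.8},{"dx":0.001,"dy":0,"dz":-0.009,"twist":0,"grip":0.8},{"dx":0.001,"dy":0,"dz":-0.009,"twist":0,"grip":0.2},{"dx":0.001,"dy":0,"dz":-0.009,"twist":0,"grip":-0.2}]' 20
python3 -m crank '[{"dx":0,"dy":0,"dz":0,"twist":0,"grip":-0.3},{"dx":0,"dy":0,"dz":0,"twist":0,"grip":-0.3},{"dx":0,"dy":0,"dz":0,"twist":0,"grip":-0.3},{"dx":0,"dy":0,"dz":0,"twist":0,"grip":-0.3},{"dx":0,"dy":0,"dz":0,"twist":0,"grip":-0.3}]' 20
```

```text
t: 3.22
eef_pos: [0.4732, -0.261, -0.0028]
ee_rot: [3.142, -0.0, -3.133]
force: [0.5, 1.0, -0.3]
width: 0.0703
gripper_force: 0.0
t: 3.63
eef_pos: [0.4735, -0.2611, -0.0024]
ee_rot: [-3.141, 0.0, -3.133]
force: [-0.0, 0.3, 1.6]
width: 0.0496
gripper_force: 20.0
```

```bash
python3 -m crank '[{"dx":0,"dy":0,"dz":0.01,"twist":0,"grip":-0.3},{"dx":0,"dy":0,"dz":0.03,"twist":0,"grip":-0.3},{"dx":0,"dy":0,"dz":0.05,"twist":0,"grip":-0.3},{"dx":0,"dy":0,"dz":0.07,"twist":0,"grip":-0.3},{"dx":0,"dy":0,"dz":0.09,"twist":0,"grip":-0.3}]' 20
python3 -m crank '[{"dx":0.01,"dy":0.02,"dz":0,"twist":2,"grip":-0.3},{"dx":0.025,"dy":0.045,"dz":0,"twist":4,"grip":-0.3},{"dx":0.04,"dy":0.075,"dz":0,"twist":6,"grip":-0.3},{"dx":0.055,"dy":0.105,"dz":0,"twist":8,"grip":-0.3},{"dx":0.07,"dy":0.13,"dz":0,"twist":11,"grip":-0.3}]'
python3 -m crank '[{"dx":0.016,"dy":0.03,"dz":0,"twist":0,"grip":-0.3},{"dx":0.034,"dy":0.062,"dz":0,"twist":0,"grip":-0.3},{"dx":0.052,"dy":0.095,"dz":0,"twist":0,"grip":-0.3},{"dx":0.07,"dy":0.13,"dz":0,"twist":0,"grip":-0.3},{"dx":0.083,"dy":0.155,"dz":0,"twist":0,"grip":-0.3}]'
python3 -m crank '[{"dx":0.003,"dy":0.006,"dz":0,"twist":0,"grip":-0.3},{"dx":0.005,"dy":0.008,"dz":0,"twist":0,"grip":-0.3},{"dx":0.005,"dy":0.008,"dz":0,"twist":0,"grip":-0.3},{"dx":0.005,"dy":0.008,"dz":0,"twist":0,"grip":-0.3},{"dx":0.005,"dy":0.008,"dz":0,"twist":0,"grip":-0.3}]'
python3 - <<'E'
from h import *
im=snap("scene","s4"); snap("top","t4"); cv2.imwrite("pics/s4d.png",cv2.cvtColor(cv2.resize(im[70:220,150:300],(600,600),interpolation=cv2.INTER_CUBIC),cv2.COLOR_RGB2BGR))
E
```

```text
t: 4.05
eef_pos: [0.473, -0.2609, 0.0888]
ee_rot: [3.141, -0.0, -3.133]
force: [-0.1, -0.3, -1.1]
width: 0.0504
gripper_force: 20.0
t: 4.47
eef_pos: [0.5436, -0.1293, 0.0882]
ee_rot: [3.141, 0.001, -2.94]
force: [-0.5, -1.0, -0.9]
width: 0.0498
gripper_force: 20.0
t: 4.88
eef_pos: [0.6275, 0.0267, 0.088]
ee_rot: [3.141, 0.001, -2.94]
force: [-0.6, -0.4, -0.7]
width: 0.0497
gripper_force: 20.0
t: 5.3
eef_pos: [0.6307, 0.0309, 0.0876]
ee_rot: [3.142, -0.0, -2.942]
force: [-0.9, 0.8, -1.1]
width: 0.0499
gripper_force: 20.0
```

View pics/s4d.png

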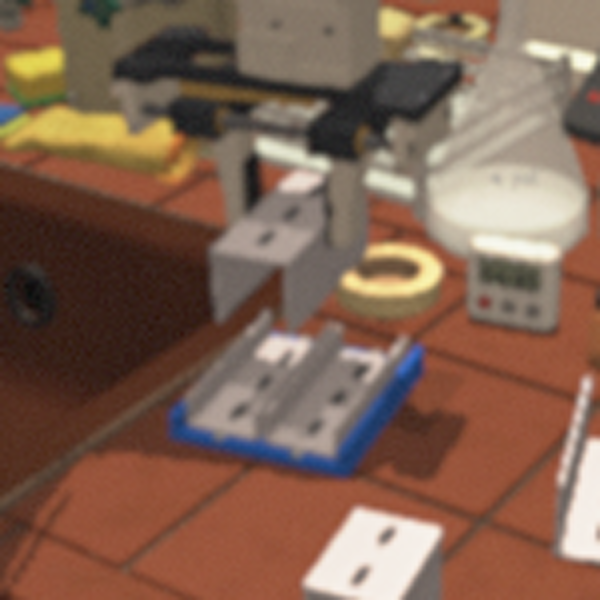

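The cover is held level above the cradle. Its near-end feet are at about (213,318) and (290,325) in the crop, with the cradle's middle at about (300,390). I'll compare these with the expected positions.

Run:
```python
from h import *
np.set_printoptions(precision=4,suppress=True)
f=lambda p:(np.array(p)/4+[149.6,69.6])
print("feet z.09",onplane("scene",f([(213,318),(290,325)]),.0905)[:,:2])
print("web slots z.139",onplane("scene",f([(291,213),(268,238)]),.139)[:,:2])
S=onplane("scene",f([(239,411),(264,384),(290,357),(315,428),(337,398),(359,371)]),.0095)[:,:2]; print("cradle slots",S,S.mean(0))
a=np.radians(11.5);u=np.array([np.cos(a),np.sin(a)]);v=np.array([-u[1],u[0]])
print("expected near feet",[np.array([.631,.0325])-.06*u+k*v for k in(.025,-.025)])
```

```text
feet z.09 [[0.5686 0.049 ]
 [0.5865 0.0046]]
web slots z.139 [[0.6302 0.0333]
 [0.5956 0.0245]]
cradle slots [[0.5917 0.0543]
 [0.6267 0.0607]
 [0.6639 0.067 ]
 [0.6018 0.0012]
 [0.6383 0.0099]
 [0.6739 0.017 ]] [0.6327 0.035 ]
expected near feet [array([0.5672, 0.045 ]), array([ 0.5772, -0.004 ])]
```

Alignment is within about 3 mm. I'll lower now, with the last part slow.

```bash
python3 -m crank '[{"dx":0.001,"dy":0.001,"dz":-0.014,"twist":0,"grip":-0.3},{"dx":0.001,"dy":0.001,"dz":-0.028,"twist":0,"grip":-0.3},{"dx":0.001,"dy":0.001,"dz":-0.042,"twist":0,"grip":-0.3},{"dx":0.001,"dy":0.001,"dz":-0.054,"twist":0,"grip":-0.3},{"dx":0.001,"dy":0.001,"dz":-0.064,"twist":0,"grip":-0.3}]'
python3 -m crank '[{"dx":0,"dy":0,"dz":-0.003,"twist":0,"grip":-0.3},{"dx":0,"dy":0,"dz":-0.006,"twist":0,"grip":-0.3},{"dx":0,"dy":0,"dz":-0.009,"twist":0,"grip":-0.3},{"dx":0,"dy":0,"dz":-0.011,"twist":0,"grip":-0.3},{"dx":0,"dy":0,"dz":-0.012,"twist":0,"grip":-0.3}]'
python3 -m crank '[{"dx":0,"dy":0,"dz":-0.001,"twist":0,"grip":-0.3},{"dx":0,"dy":0,"dz":-0.001,"twist":0,"grip":-0.3},{"dx":0,"dy":0,"dz":-0.002,"twist":0,"grip":-0.3},{"dx":0,"dy":0,"dz":-0.002,"twist":0,"grip":-0.3},{"dx":0,"dy":0,"dz":-0.002,"twist":0,"grip":-0.3}]'
```

```text
t: 5.82
eef_pos: [0.6319, 0.0323, 0.0224]
ee_rot: [-3.142, -0.001, -2.942]
force: [0.1, -1.0, -1.0]
width: 0.0494
gripper_force: 20.0
t: 6.23
eef_pos: [0.6326, 0.0331, 0.0116]
ee_rot: [3.142, 0.001, -2.941]
force: [-0.1, 0.6, -1.1]
width: 0.0495
gripper_force: 20.0
t: 6.65
eef_pos: [0.6324, 0.033, 0.0095]
ee_rot: [-3.142, 0.0, -2.941]
force: [-0.3, 0.2, -0.7]
width: 0.0498
gripper_force: 20.0
```

```bash
python3 -m crank '[{"dx":0,"dy":0,"dz":-0.001,"twist":0,"grip":-0.3},{"dx":0,"dy":0,"dz":-0.001,"twist":0,"grip":-0.3},{"dx":0,"dy":0,"dz":-0.001,"twist":0,"grip":-0.3},{"dx":0,"dy":0,"dz":-0.001,"twist":0,"grip":-0.3},{"dx":0,"dy":0,"dz":-0.001,"twist":0,"grip":-0.3}]'
python3 -m crank '[{"dx":0,"dy":0,"dz":-0.001,"twist":0,"grip":-0.3},{"dx":0,"dy":0,"dz":-0.001,"twist":0,"grip":-0.3},{"dx":0,"dy":0,"dz":-0.001,"twist":0,"grip":-0.3},{"dx":0,"dy":0,"dz":-0.001,"twist":0,"grip":-0.3},{"dx":0,"dy":0,"dz":-0.001,"twist":0,"grip":-0.3}]'
```

```text
t: 7.07
eef_pos: [0.6326, 0.033, 0.0086]
ee_rot: [-3.142, 0.0, -2.941]
force: [-0.9, 0.2, 0.9]
width: 0.0498
gripper_force: 20.0
t: 7.48
eef_pos: [0.6326, 0.033, 0.0085]
ee_rot: [-3.141, 0.001, -2.941]
force: [-3.0, 1.0, 8.5]
width: 0.0495
gripper_force: 20.0
```

It is seated: contact force is up at 8.5 N, at the expected height. Now I'll release with a small opening and retreat upward.

```bash
python3 -m crank '[{"dx":0,"dy":0,"dz":0.001,"twist":0,"grip":-0.3},{"dx":0,"dy":0,"dz":0.001,"twist":0,"grip":0.45},{"dx":0,"dy":0,"dz":0.001,"twist":0,"grip":0.45},{"dx":0,"dy":0,"dz":0.001,"twist":0,"grip":0.45},{"dx":0,"dy":0,"dz":0.001,"twist":0,"grip":0.45}]'
python3 -m crank '[{"dx":0,"dy":0,"dz":0,"twist":0,"grip":0.45},{"dx":0,"dy":0,"dz":0.005,"twist":0,"grip":0.45},{"dx":0,"dy":0,"dz":0.015,"twist":0,"grip":0.45},{"dx":0,"dy":0,"dz":0.03,"twist":0,"grip":0.45},{"dx":0,"dy":0,"dz":0.05,"twist":0,"grip":0.45}]'
python3 -m crank '[{"dx":0,"dy":0,"dz":0.02,"twist":0,"grip":0.45},{"dx":0,"dy":0,"dz":0.04,"twist":0,"grip":0.45},{"dx":0,"dy":0,"dz":0.06,"twist":0,"grip":0.45},{"dx":0,"dy":0,"dz":0.08,"twist":0,"grip":0.45},{"dx":0,"dy":0,"dz":0.08,"twist":0,"grip":0.45}]'
python3 - <<'E'
from h import *
im=snap("scene","s5"); cv2.imwrite("pics/s5d.png",cv2.cvtColor(cv2.resize(im[90:240,150:300],(600,600),interpolation=cv2.INTER_CUBIC),cv2.COLOR_RGB2BGR))
E
```

```text
t: 7.9
eef_pos: [0.6323, 0.0329, 0.0081]
ee_rot: [-3.142, -0.0, -2.941]
force: [-0.5, 0.5, 0.6]
width: 0.063
gripper_force: 0.0
t: 8.32
eef_pos: [0.6316, 0.0327, 0.0586]
ee_rot: [-3.141, -0.002, -2.941]
force: [0.5, 0.2, -0.1]
width: 0.0632
gripper_force: 0.0
t: 8.73
eef_pos: [0.635, 0.0333, 0.1443]
ee_rot: [-3.141, 0.008, -2.94]
force: [1.4, 0.3, 1.0]
width: 0.0633
gripper_force: 0.0
```

View pics/s5d.png

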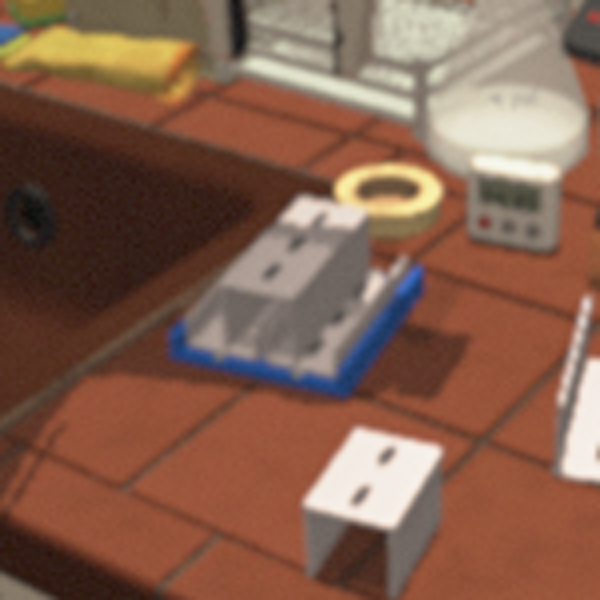

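The cover straddles the seam inside the cradle, with slots at (271,271), (297,243) and (320,220) in the crop. The bystanders are untouched. I'll do a quick numeric check before handing in.

Run:
```python
from h import *
P=onplane("scene",np.array([(271,271),(297,243),(320,220)])/4+[149.6,89.6],.0605)[:,:2]
m=P.mean(0); d=P[2]-P[0]; print(P,m,np.degrees(np.arctan2(d[1],d[0])))
e=m-[.632,.034]; print("off",e)
if np.linalg.norm(e)<.01: print(arm.job_done())
```

```text
[[0.5958302  0.02797375]
 [0.63277228 0.03519281]
 [0.66541011 0.04056054]] [0.63133753 0.0345757 ] 10.253740059269244
off [-0.00066247  0.0005757 ]
the job is handed in; nothing more can be done
None
```

The cover channel is seated open side down across the seam, about 1 mm off the seat centre and 1.3° off its direction by the camera check. The other two channels look untouched, and the job is handed in.

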